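# Build one tier of kiln furniture with the matching post

### The job

One kiln post already stands on the floor slab: from the three look-alikes in the sloping rack pick the one of exactly the same height and stand it upright in the middle of the blue ring. Then lay the loose kiln shelf gently across the two posts, centred and lined up with the slab, so that it lies level. Leave the standing posts, the other rack posts and the jars where they are.

Things in the scene. Friction and masses are not known exactly. Their poses are not given: they have to be found in the camera images.
- post_short_centre (a point): centre (half-way up, on the axis) of the short kiln post: plain cream cylinder, 36 mm in diameter, 46 mm high, about 89 g; its z axis runs along the cylinder. At the start it stands in one of the rack's three cells (which one varies), its axis tilted about 25 degrees with the rack (up to 5 degrees more, as it has 3 mm of play in its cell).
- post_medium_centre (a point): centre (half-way up, on the axis) of the medium kiln post: plain cream cylinder, 36 mm in diameter, 58 mm high, about 112 g; its z axis runs along the cylinder. At the start it stands in one of the rack's three cells (which one varies), its axis tilted about 25 degrees with the rack (up to 5 degrees more, as it has 3 mm of play in its cell).
- post_tall_centre (a point): centre (half-way up, on the axis) of the tall kiln post: plain cream cylinder, 36 mm in diameter, 70 mm high, about 135 g; its z axis runs along the cylinder. At the start it stands in one of the rack's three cells (which one varies), its axis tilted about 25 degrees with the rack (up to 5 degrees more, as it has 3 mm of play in its cell).
- stander_medium_centre (a point): centre (half-way up) of a kiln post that stands upright at the start, same look and 36 mm diameter, 58 mm high. Either this one or its fellow stands on the seat of the floor slab; the other is a spare that stands on a small slab to the left, in front of the tool chest. They swap from start to start: the one within 20 mm of seat is the one to match.
- stander_tall_centre (a point): centre (half-way up) of a kiln post that stands upright at the start, same look and 36 mm diameter, 70 mm high. Either this one or its fellow stands on the seat of the floor slab; the other is a spare that stands on a small slab to the left, in front of the tool chest. They swap from start to start: the one within 20 mm of seat is the one to match.
- rack: fixed wooden rack for kiln posts, 216 mm long along its y axis. Its origin is on the table under its middle. Its three square cells lie at y = -80, 0 and +80 mm and their axes lean 25 degrees from vertical toward the rack's own -x (toward the robot), so posts are drawn out along the direction (-0.423, 0, 0.906) in the rack's frame. The cells are 42 mm wide inside, 16 mm deep, 50 mm over the walls; the rest of each post stands out.
- floor_slab: fixed grey-buff slab of kiln floor on the table, 80 mm (x) by 204 mm (y) by 12 mm thick; its origin is under its centre, on the table. A post stands on the seat; a blue ring is painted on the mark.
- mark (a point): centre of the blue ring (46 mm across) on top of the floor slab, 12 mm above the table, where the second post is to stand; 130 mm from the seat
- seat (a point): point on top of the floor slab, 12 mm above the table, where the first post already stands (under the middle of that post)
- slab_mid (a point): middle of the top of the floor slab, half-way between mark and seat; x across the slab, y along it
- shelf_centre (a point): centre of the loose kiln shelf: grey-buff rectangular bar, 56 mm (its x) by 180 mm (its y) by 14 mm thick, about 270 g, lying flat on the table at the start
- glaze_jar_rust: loose glaze jar with rust-red lid, 57 mm wide, 68 mm high, a bystander; origin under its centre
- glaze_jar_moss: loose glaze jar with green lid, 56 mm wide, 68 mm high, a bystander; origin under its centre
Things that resemble listed ones, but are neither listed nor needed, are in the scene too. What is shaped like the part that bears post_tall_centre but orange is not meant.

How it is judged:
By the outcome, as a careful person would: the job done as asked, in the order asked, and still so for the second after the job is handed in, with the robot touching nothing.
It also fails if it takes over 61 s, if anything falls off the work surface, if the arm or the gripper's body presses on something with over 40 N, if the wrist force passes 120 N, or if a joint passes its speed limit or range.

### The arm

A 6-joint arm with a two-finger parallel gripper is mounted at the origin on the work surface; the furniture and walls round the work are solid. World frame = base frame: x ahead of the robot, y to its left, z up, the work surface at z = 0. Lengths are in m, angles in rad, forces in N, time in s.
With the tool pointing down it reaches from about 0.25 to 0.725 m from the base axis. Payload 4 kg.
Tool frame: the origin (TCP) lies on the centre line of the jaws, within the pads' length; the fingertips stand ahead of it and the grasp point (between the pads) lies 11 mm behind it (bot.tip_extent is the z of the fingertips in the tool frame, in m); z points along the fingers, y is the direction in which the jaws open and shut (so a half turn about z gives the same grasp; the last joint's range is limited). The gripper opens to 85 mm and grips with 20 to 120 N. Pads are 22 mm wide; open, the fingers measure 114 mm over their backs; the gripper's body (76 mm by 85 mm) begins 54 mm behind the grasp point. The pads swing forward as they close: fully open they stand 13 mm farther back than shut.
Start: joints at [1.172, 0.241, 0.005, 1.335, 0, 1.571], TCP at [0.194, 0.461, 0.209] pointing down, gripper open.
Joint ranges: [-2.72, 2.72], [-1.05, 1.87], [-1.09, 1.28], [-1.99, 2.15], [-1.42, 1.44], [-3.14, 3.14]. Speed limits (rad/s): [2.79, 2.79, 3.14, 3.14, 3.14, 3.14].

### API

Orientations are given as a unit quaternion [x, y, z, w].
In Python, from workcell import bot gives the robot as it stands.
- The arm moves only by the shell command python3 -m jog 'ROWS'. ROWS is JSON, a list that holds one entry, the list of rows, each a list of 7 numbers: the shift along the world's x, y, z in m, then the turn, a rotation vector about the world's x, y, z in degrees, then the closure in counts, from 0 (fully open) to 255 (shut). In form: [[[tx, ty, tz, ax, ay, az, fingers], ...]]. A call has 1 to 10 rows; each row is the pose to reach, as a shift and turn from the pose commanded when the call began; what a row does not reach only later rows make up. A row lasts 1/12 s, in which the tool goes at most 41.7 mm and 7.16 degrees, less where a joint would pass 70% of its speed; a pose out of reach is approached as far as the arm can. A call with a gripper value outside its range is refused whole. The fingers move at their own pace and stop on an object; the grip force is fixed at half the most. Time passes only in rows, so rows that repeat a pose let the fingers close. It gives the time, the measured TCP pose, the force and the opening at its end, in the units of the state.
- bot.get_obs(): the state, without advancing time (a new reading comes with each control period).
- bot.camera(name): name is "scene" or "side" or "wrist"; returns the picture (384x512x3 uint8, blue, green, red); there is no depth.
- bot.camera_model(name): a dict with "K" (3x3 intrinsics, pixels), "k1" (the pictures are not rectified: a ray, as slopes to the right and down, at radius r is drawn at 1 + k1 r^2 times it, then the intrinsics apply), "T" (4x4, takes a point from camera to world coordinates). Camera axes: x right, y down, z forward; pixel columns grow to the right and rows downward; lengths in m; the calibration is good to about 2 mm. A picture is of the moment at which its call begins: read the wrist's pose just before it. camera_model takes no time and is no camera call; for the wrist camera it gives the pose at the moment of the call.
- bot.job_done(): hands the job in, once; it reports no verdict.
The state is a dict: "clock": time; "joint_pos": joint angles; "joint_vel": joint speeds; "tau": joint torques, N m; "eef_pos": TCP position; "tool_rot": TCP orientation; "ft_force": force on the tool from outside, world axes, zero at the start; "ft_torque": the same for the moment, N m; "grip_width": finger opening in m.
Only numpy, scipy, OpenCV 4.12 (cv2) and the standard library are available. Lean on these libraries where they do the work, as an engineer would, in place of code of your own. Each camera call takes 0.05 s, during which the arm holds its last target. There are 200 camera calls.

## Working session

There is one attempt and no reset: what is moved stays moved. The work goes in short steps, Python scripts to look and compute and a shell command to move; the robot and the scene stay as the last step left them, time stands still between calls to the robot, and variables do not carry over. Pictures are saved under pics/ and viewed, about 8 in all and at most 12, crops included, and the job is handed in when it is done.

```bash
ls; mkdir -p pics; python3 - <<'E'
from workcell import bot
import cv2,numpy as np
o=bot.get_obs();print({k:np.round(v,3) for k,v in o.items()},bot.tip_extent)
for n in("scene","side"):
    cv2.imwrite(f"pics/{n}0.png",bot.camera(n))
    m=bot.camera_model(n);print(n,np.round(m["K"],1).tolist(),m["k1"],np.round(m["T"],3).tolist())
E
```

```text
pics
{'clock': np.float64(0.0), 'joint_pos': array([ 1.172,  0.241,  0.004,  1.335, -0.   ,  1.571]), 'joint_vel': array([ 0.   ,  0.001, -0.001,  0.   , -0.   , -0.001]), 'tau': array([ 1.0000e-03, -3.7232e+01,  2.5241e+01,  1.7000e-02, -0.0000e+00,
       -0.0000e+00]), 'eef_pos': array([0.194, 0.46 , 0.208]), 'tool_rot': array([ 0.198,  0.98 , -0.001, -0.   ]), 'ft_force': array([-0.29 ,  0.023, -0.58 ]), 'ft_torque': array([ 0.02 ,  0.046, -0.019]), 'grip_width': np.float64(0.085)} 0.008
scene [[383.1, 0.0, 256.8], [0.0, 383.1, 191.0], [0.0, 0.0, 1.0]] -0.07439259906716685 [[0.573, -0.578, 0.582, -0.006], [-0.82, -0.402, 0.408, -0.395], [-0.002, -0.711, -0.704, 0.653], [0.0, 0.0, 0.0, 1.0]]
side [[453.8, 0.0, 254.0], [0.0, 453.8, 190.7], [0.0, 0.0, 1.0]] -0.08944724810515661 [[-0.846, -0.2, 0.495, 0.027], [-0.534, 0.308, -0.787, 0.726], [0.005, -0.93, -0.367, 0.434], [0.0, 0.0, 0.0, 1.0]]
```

View pics/scene0.png

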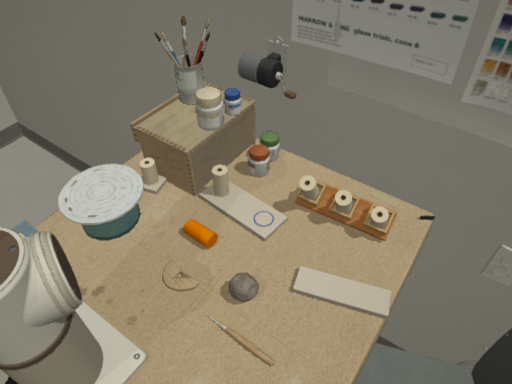

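View pics/side0.png

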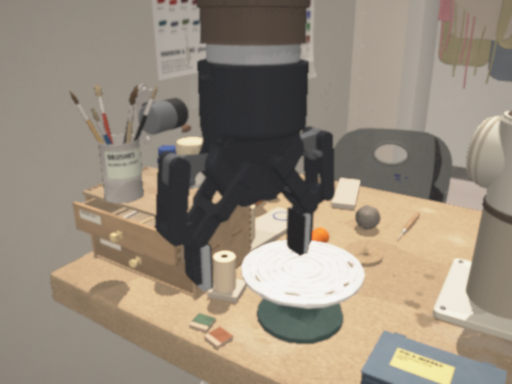

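The scene view shows the slab (post at about 220,181; ring at 263,218), the rack posts (308,185 / 343,200 / 379,215), the shelf (342,291) and the jars (259,160 / 270,146). The gripper blocks the side view. I'll zoom in and write helpers.

```bash
cat > h.py <<'E'
from workcell import bot
import cv2,numpy as np
def ray(m,uv):
    uv=np.atleast_2d(np.array(uv,float)); K=m["K"]
    d=np.c_[(uv[:,0]-K[0,2])/K[0,0],(uv[:,1]-K[1,2])/K[1,1]]; s=d.copy()
    for _ in range(20): s=d/(1+m["k1"]*(s**2).sum(1,keepdims=True))
    T=m["T"]; return T[:3,3],np.c_[s,np.ones(len(s))]@T[:3,:3].T
def onz(m,uv,z):
    o,d=ray(m,uv); return o+d*((z-o[2])/d[:,2])[:,None]
def proj(m,P):
    T=m["T"]; p=(np.atleast_2d(P)-T[:3,3])@T[:3,:3]; s=p[:,:2]/p[:,2:]
    s=s*(1+m["k1"]*(s**2).sum(1,keepdims=True)); K=m["K"]
    return np.c_[s[:,0]*K[0,0]+K[0,2],s[:,1]*K[1,1]+K[1,2]]
E
python3 - <<'E'
from h import *
im=cv2.imread("pics/scene0.png");m=bot.camera_model("scene")
for n,uv,z in [("slabpost base",(221,196),.012),("ring",(263,218),.012),("shelf",(342,291),.014),("rackL top",(308,184),.08),("rackM",(343,198),.08),("rackR",(379,214),.08),("rust",(259,152),.068),("moss",(270,138),.068),("spare",(150,185),.01),("chest",(195,185),0),("chesttop",(195,145),.1)]:
    print(n,onz(m,uv,z).round(3)[0])
c=cv2.resize(im[140:320,195:400],None,fx=3.25,fy=3.25,interpolation=cv2.INTER_CUBIC);cv2.imwrite("pics/c1.png",c)
E
```

```text
slabpost base [0.463 0.036 0.012]
ring [ 0.462 -0.083  0.012]
shelf [ 0.394 -0.31   0.014]
rackL top [ 0.549 -0.141  0.08 ]
rackM [ 0.554 -0.223  0.08 ]
rackR [ 0.555 -0.303  0.08 ]
rust [0.591 0.017 0.068]
moss [0.653 0.026 0.068]
spare [0.394 0.204 0.01 ]
chest [0.464 0.121 0.   ]
chesttop [0.495 0.133 0.1  ]
```

View pics/c1.png

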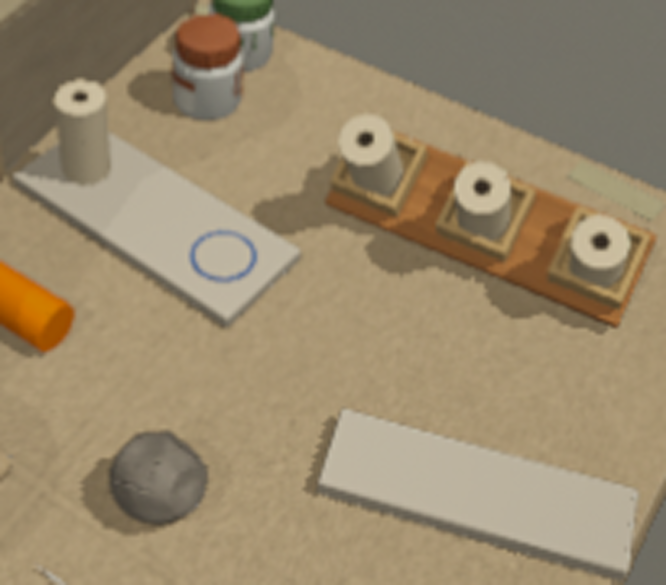

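The crop shows the rack posts as tall, medium and short from left to right, with no occlusions. Slab corners in the crop are about (13,178), (227,322) and (300,252), the ring is at (223,256), and the post's top hole is at (80,97). Next I work out numbers from these.

```bash
python3 - <<'E'
from h import *
m=bot.camera_model("scene")
f=lambda *p:np.array(p,float)/3.25+[195,140]
P=lambda p,z:onz(m,f(*p),z)[0].round(4)
L,B,R=[P(p,.012) for p in((13,176),(227,318),(300,251))]
print("corners",L,B,R,"lens",np.linalg.norm(L-B),np.linalg.norm(B-R),"yaw",np.degrees(np.arctan2(-(L-B)[0],(L-B)[1])))
ring=P((223,256),.012);print("ring",ring)
u=(L-B)/np.linalg.norm(L-B);seat=ring+.13*u;print("seat",seat)
for h in(.058,.07):
    print(h,"hole xy",P((80,97),.012+h))
S=[P(p,.014) for p in((343,410),(637,492),(628,570),(320,484))];print("shelf",S,np.mean(S,0),[np.linalg.norm(S[i]-S[i-1]) for i in range(4)])
l=S[0]-S[1];print("yaw",np.degrees(np.arctan2(-l[0],l[1])))
for n,p in(("L",(366,139)),("M",(482,187)),("R",(600,241))):
    print(n,[P(p,z) for z in(.06,.07,.08)])
rb=[P(p,.012) for p in((328,200),(617,323),(655,235))];print("rackbase",rb)
E
```

```text
corners [0.4376 0.0831 0.012 ] [ 0.4184 -0.1178  0.012 ] [ 0.495  -0.1263  0.012 ] lens 0.2018153859347696 0.07707016283880552 yaw -5.459173571048926
ring [ 0.4612 -0.0856  0.012 ]
seat [0.47356774 0.04381035 0.012     ]
0.058 hole xy [0.4842 0.0528 0.07  ]
0.07 hole xy [0.4741 0.0436 0.082 ]
shelf [array([ 0.3984, -0.2169,  0.014 ]), array([ 0.4462, -0.3878,  0.014 ]), array([ 0.3963, -0.4022,  0.014 ]), array([ 0.3464, -0.232 ,  0.014 ])] [ 0.396825 -0.309725  0.014   ] [np.float64(0.054148037822251686), np.float64(0.17745886847379588), np.float64(0.05193621087449488), np.float64(0.17736417338346544)]
yaw 15.6260791260481
L [array([ 0.5715, -0.1297,  0.06  ]), array([ 0.5618, -0.1342,  0.07  ]), array([ 0.552 , -0.1387,  0.08  ])]
M [array([ 0.5752, -0.2165,  0.06  ]), array([ 0.5654, -0.2195,  0.07  ]), array([ 0.5556, -0.2226,  0.08  ])]
R [array([ 0.5746, -0.3007,  0.06  ]), array([ 0.5648, -0.3023,  0.07  ]), array([ 0.5551, -0.3039,  0.08  ])]
rackbase [array([ 0.5476, -0.1173,  0.012 ]), array([ 0.5598, -0.3302,  0.012 ]), array([ 0.649, -0.323,  0.012])]
```

The slab post's top hole lands on the seat only for 70 mm (0.474,0.044), so the tall rack post, leftmost, is the target. I'll move over the rack for a wrist view.

```bash
python3 -m jog '[[[0,0,0.04,0,0,0,0],[0.01,-0.02,0.08,0,0,-5,0],[0.1,-0.25,0.1,0,0,-64,0],[0.1,-0.25,0.1,0,0,-64,0],[0.1,-0.25,0.1,0,0,-64,0],[0.256,-0.56,0.1,0,0,-64,0],[0.256,-0.56,0.1,0,0,-64,0],[0.256,-0.56,0.1,0,0,-64,0],[0.256,-0.56,0.1,0,0,-64,0],[0.256,-0.56,0.1,0,0,-64,0]]]'
```

```text
clock: 0.93
eef_pos: [0.3377, 0.1365, 0.302]
tool_rot: [0.679, 0.735, 0.0, 0.0]
ft_force: [1.5, 0.6, 0.1]
grip_width: 0.085
```

```bash
python3 -c "
from workcell import bot
import numpy as np
print(bot.get_obs()['eef_pos'],bot.camera_model('wrist')['T'].round(3))"
```

```text
[0.337734   0.13649695 0.30195512] [[ 0.997  0.076  0.022  0.331]
 [ 0.08  -0.957 -0.279  0.207]
 [-0.     0.28  -0.96   0.467]
 [ 0.     0.     0.     1.   ]]
```

```bash
python3 -m jog '[[[0.135,-0.2,0.03,0,0,0,0],[0.135,-0.2,0.03,0,0,0,0],[0.135,-0.2,0.03,0,0,0,0],[0.135,-0.2,0.03,0,0,0,0],[0.135,-0.2,0.03,0,0,0,0],[0.135,-0.2,0.03,0,0,0,0],[0.135,-0.2,0.03,0,0,0,0],[0.135,-0.2,0.03,0,0,0,0],[0.135,-0.2,0.03,0,0,0,0],[0.135,-0.2,0.03,0,0,0,0]]]'
python3 - <<'E'
from h import *
m=bot.camera_model("wrist");im=bot.camera("wrist");cv2.imwrite("pics/w1.png",im);np.savez("w1.npz",**m)
print(m["K"].round(1).tolist(),m["k1"],m["T"].round(3).tolist(),bot.get_obs()["eef_pos"])
s=bot.camera("side");cv2.imwrite("pics/side1.png",s)
for n,p in(("mark",[.4612,-.0856,.012]),("seat",[.4736,.0438,.012]),("top",[.4736,.0438,.082])):print(n,proj(m,p))
E
```

```text
clock: 1.77
eef_pos: [0.472, -0.0606, 0.3318]
tool_rot: [0.676, 0.737, -0.0, -0.0]
ft_force: [-1.1, -0.2, 0.2]
grip_width: 0.0853
[[268.4, 0.0, 256.0], [0.0, 268.4, 189.8], [0.0, 0.0, 1.0]] -0.022390892060676446 [[0.996, 0.083, 0.023, 0.465], [0.086, -0.956, -0.279, 0.009], [-0.001, 0.28, -0.96, 0.497], [0.0, 0.0, 0.0, 1.0]] [ 0.47202011 -0.06044761  0.3320378 ]
mark [[249.92702751 165.17029448]]
seat [[263.26203024  91.35865006]]
top [[264.46742095  87.84874823]]
```

View pics/w1.png

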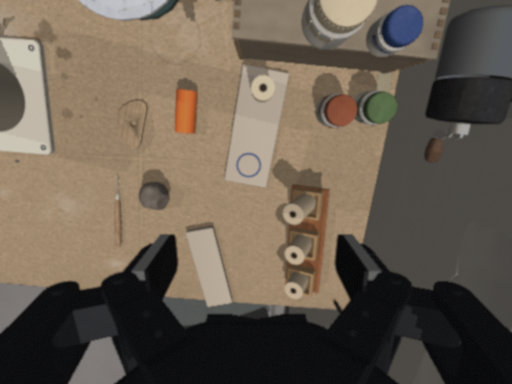

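View pics/side1.png

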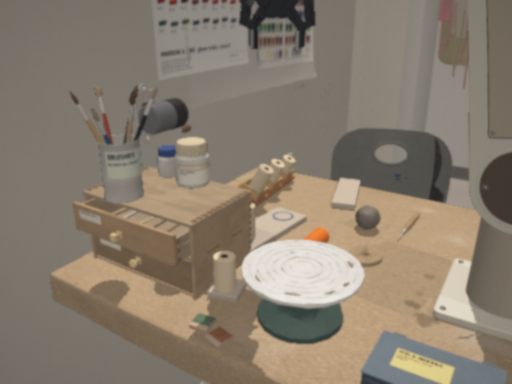

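The wrist view gives the ring at (248,165), the seat post's hole at (262,88), the rack holes at (292,213), (292,254) and (294,289), and the shelf around (209,265). In the side view, the rack's left post shows and the seat post is hidden by the chest. I'll refine with masks and triangulate.

```bash
cat > meas.py <<'E'
from h import *
def hole(im,p,r=7):
    x,y=map(int,p);g=cv2.cvtColor(im,cv2.COLOR_BGR2GRAY)[y-r:y+r+1,x-r:x+r+1].astype(float)
    w=np.clip(120-g,0,None); n,l,s,c=cv2.connectedComponentsWithStats((w>0).astype(np.uint8))
    k=1+np.argmin(np.hypot(*(c[1:]-r).T)); w=w*(l==k); Y,X=np.mgrid[:2*r+1,:2*r+1]
    return np.array([(w*X).sum(),(w*Y).sum()])/w.sum()+[x-r,y-r]
def tri(*a):
    A=np.zeros((3,3));b=np.zeros(3)
    for m,uv in a:
        o,d=ray(m,uv);d=d[0]/np.linalg.norm(d[0]);Q=np.eye(3)-np.outer(d,d);A+=Q;b+=Q@o
    return np.linalg.solve(A,b)
def ring(im,box):
    x0,y0,x1,y1=box;c=im[y0:y1,x0:x1].astype(int);M=((c[...,0]-c[...,2])>25).astype(np.uint8)
    p=cv2.findNonZero(M); return np.array(cv2.fitEllipse(cv2.convexHull(p))[0])+[x0,y0]
def rect(im,seed,z,m,tol=9):
    M=np.zeros((im.shape[0]+2,im.shape[1]+2),np.uint8)
    cv2.floodFill(cv2.GaussianBlur(im,(3,3),0),M,seed,0,(tol,)*3,(tol,)*3,cv2.FLOODFILL_FIXED_RANGE|cv2.FLOODFILL_MASK_ONLY|(255<<8))
    M=cv2.morphologyEx(M[1:-1,1:-1],cv2.MORPH_OPEN,np.ones((3,3)))
    c=max(cv2.findContours(M,0,2)[0],key=cv2.contourArea)[:,0]
    P=onz(m,c,z)[:,:2]; (cx,cy),(w,h),a=cv2.minAreaRect((P*1000).astype(np.float32)); 
    if w>h: w,h,a=h,w,a+90
    return np.round([cx,cy,w,h,(a+90)%180-90],1)  # a: yaw of short side(x)
E
python3 - <<'E'
from meas import *
S=bot.camera_model("scene");D=bot.camera_model("side");W=dict(np.load("w1.npz"))
s,d,w=[cv2.imread(f"pics/{n}.png") for n in("scene0","side1","w1")]
for n,ps,pw,zz in(("seat",(220,170),(263,88),.082),("L",(308,183),(292,213),0),("M",(343,198),(292,254),0),("R",(379,214),(294,290),0)):
    a,b=hole(s,ps),hole(w,pw);X=tri((S,a),(W,b));print(n,a.round(1),b.round(1),X.round(4),"resid",(proj(S,X)-a).round(1),(proj(W,X)-b).round(1))
a,b=ring(s,(245,205,282,235)),ring(w,(232,148,265,184))
print("ring",a,b,onz(S,a,.012),onz(W,b,.012))
print("shelf",rect(s,(342,291),.014,S),rect(w,(209,260),.014,W))
print("slab",rect(w,(255,125),.012,W))
E
```

```text
seat [219.3 169.4] [262.7  87.3] [0.4715 0.0434 0.0853] resid [[-0.4  0. ]] [[0.4 0.6]]
L [307.  182.4] [292.4 213.9] [ 0.5367 -0.1433  0.095 ] resid [[-0.5  0.2]] [[0.4 0.5]]
M [342.8 197.2] [293.5 255.1] [ 0.5499 -0.2223  0.0852] resid [[-0.4  0.2]] [[0.4 0.4]]
R [379.4 213.9] [292.9 290.4] [ 0.5603 -0.3018  0.0739] resid [[-0.4  0.3]] [[0.3 0.5]]Traceback (most recent call last):
  File "<stdin>", line 6, in <module>
  File "meas.py", line 14, in ring
    p=cv2.findNonZero(M); return np.array(cv2.fitEllipse(cv2.convexHull(p))[0])+[x0,y0]
                                          ~~~~~~~~~~~~~~^^^^^^^^^^^^^^^^^^^
cv2.error: OpenCV(4.12.0) /io/opencv/modules/imgproc/src/shapedescr.cpp:361: error: (-201:Incorrect size of input array) There should be at least 5 points to fit the ellipse in function 'fitEllipseNoDirect'
```

```bash
sed -i 's/M=((c\[...,0\]-c\[...,2\])>25).astype(np.uint8)/q=c[...,0]-c[...,2]; M=(q>(q.max()+np.median(q))\/2).astype(np.uint8)/' meas.py
python3 - <<'E'
from meas import *
S=bot.camera_model("scene");W=dict(np.load("w1.npz"))
s,w=[cv2.imread(f"pics/{n}.png") for n in("scene0","w1")]
a,b=ring(s,(248,205,280,233)),ring(w,(234,150,263,182))
print("ring",a,b,onz(S,a,.012),onz(W,b,.012))
for t in(6,12,18,25):print("shelf",rect(s,(342,291),.014,S,t),rect(w,(209,260),.014,W,t),"slab",rect(w,(255,125),.012,W,t),rect(s,(245,205),.012,S,t))
# rack wood hue in wrist
h=cv2.cvtColor(w,cv2.COLOR_BGR2HSV);M=cv2.inRange(h,(3,110,60),(16,255,220));M[:180]=0;M[:,:280]=0;M[:,335:]=0
c=max(cv2.findContours(M,0,2)[0],key=cv2.contourArea)[:,0];P=onz(W,c,.012)[:,:2];print("rack",cv2.minAreaRect((P*1000).astype(np.float32)))
E
```

```text
ring [263.12737465 218.42833614] [248.28004742 164.68395519] [[ 0.46141509 -0.08409804  0.012     ]] [[ 0.45811937 -0.08495897  0.012     ]]
shelf [ 397.9 -307.9   50.9  174.6   16. ] [ 395.3 -308.2   48.6  171.5   16.1] slab [461.1 -60.4  72.3 117.5  -5.5] [464.2 -55.7  73.5 127.7  -5.7]
shelf [ 398.2 -307.8   52.8  175.8   16. ] [ 394.9 -308.2   50.8  172.9   15.9] slab [465.  -20.9  74.9 199.3  -5.6] [466.8 -33.7  75.6 173.5  -5.7]
shelf [ 398.  -308.2   53.7  177.2   15.8] [ 394.8 -308.    52.4  174.    16. ] slab [465.  -21.1  76.2 200.3  -5.6] [467.1 -31.   77.2 179.9  -5.8]
shelf [ 398.1 -308.1   54.8  177.9   15.8] [ 394.4 -308.1   54.4  175.1   15.9] slab [464.7 -21.2  77.9 201.8  -5.5] [467.7 -27.6  79.  188.4  -5.8]
rack ((584.6566162109375, -230.99652099609375), (71.71253967285156, 234.71112060546875), 3.6562373638153076)
```

The tops triangulate to z = 95, 85 and 74 mm, so L is tall. The seat post's top is at 85 mm with a bias of about 3 mm, which also says tall. I'm going to a tilted pre-grasp pose and refining there.

```bash
python3 -m jog '[[[0.036,-0.085,-0.17,2,-25.9,0,0],[0.036,-0.085,-0.17,2,-25.9,0,0],[0.036,-0.085,-0.17,2,-25.9,0,0],[0.036,-0.085,-0.17,2,-25.9,0,0],[0.036,-0.085,-0.17,2,-25.9,0,0],[0.036,-0.085,-0.17,2,-25.9,0,0],[0.036,-0.085,-0.17,2,-25.9,0,0],[0.036,-0.085,-0.17,2,-25.9,0,0],[0.036,-0.085,-0.17,2,-25.9,0,0],[0.036,-0.085,-0.17,2,-25.9,0,0]]]'
python3 - <<'E'
from meas import *
from scipy.spatial.transform import Rotation as R
o=bot.get_obs();m=bot.camera_model("wrist");im=bot.camera("wrist");cv2.imwrite("pics/w2.png",im);np.savez("w2.npz",**m)
print(o["eef_pos"],R.from_quat(o["tool_rot"]).as_matrix().round(3).tolist())
print(proj(m,[[.537,-.1433,.094],[.46,-.085,.012]]))
E
```

```text
clock: 2.7
eef_pos: [0.5113, -0.1464, 0.1653]
tool_rot: [0.658, 0.718, 0.165, 0.156]
ft_force: [0.7, 0.1, 0.1]
grip_width: 0.0857
[ 0.51130506 -0.1463626   0.16533182] [[-0.086, 0.893, 0.441], [0.996, 0.079, 0.033], [-0.006, 0.442, -0.897]]
[[248.46437139 188.5984453 ]
 [150.80412795 116.01576324]]
```

View pics/w2.png

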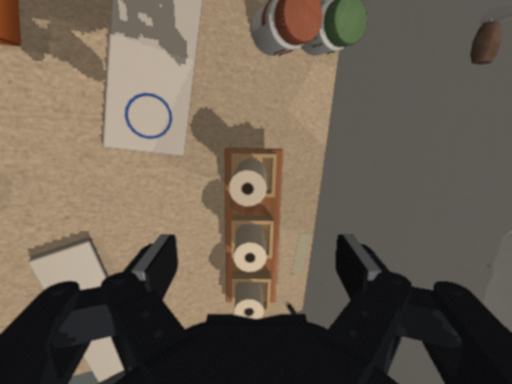

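The wrist view shows the rack post hole at (247,188), predicted (248,189), and the ring at (148,116), predicted (151,116), so the estimates hold. I'm descending and gripping.

```bash
python3 -m jog '[[[0.01,0.001,-0.02,0,0,0,0],[0.02,0.002,-0.045,0,0,0,0],[0.031,0.003,-0.07,0,0,0,0],[0.038,0.003,-0.086,0,0,0,0],[0.043,0.003,-0.097,0,0,0,0],[0.043,0.003,-0.097,0,0,0,0],[0.043,0.003,-0.097,0,0,0,0],[0.043,0.003,-0.097,0,0,0,80]]]' && python3 -m jog '[[[0,0,0,0,0,0,200],[0,0,0,0,0,0,200],[0,0,0,0,0,0,200],[0,0,0,0,0,0,200],[0,0,0,0,0,0,200],[0,0,0,0,0,0,200],[0,0,0,0,0,0,200],[0,0,0,0,0,0,200]]]'
```

```text
clock: 3.42
eef_pos: [0.553, -0.1436, 0.0667]
tool_rot: [0.659, 0.718, 0.165, 0.154]
ft_force: [-0.6, 0.3, 0.5]
grip_width: 0.0752
clock: 4.08
eef_pos: [0.5522, -0.144, 0.0665]
tool_rot: [0.659, 0.717, 0.165, 0.154]
ft_force: [-3.2, -0.3, 5.3]
grip_width: 0.0315
```

Width reads 31.5 mm where I expected about 36. I'll draw it out along the cell axis and check.

```bash
python3 -m jog '[[[-0.006,0,0.013,0,0,0,200],[-0.013,-0.001,0.027,0,0,0,200],[-0.026,-0.002,0.054,0,0,0,200],[-0.04,-0.003,0.083,0,0,0,200],[-0.05,-0.003,0.11,0,0,0,200],[-0.05,-0.003,0.14,0,0,0,200],[-0.05,-0.003,0.17,0,0,0,200],[-0.05,-0.003,0.17,0,0,0,200]]]'
python3 - <<'E'
from meas import *
im=bot.camera("scene");w=bot.camera("wrist");m=bot.camera_model("scene");cv2.imwrite("pics/s3.png",im)
x,y=proj(m,bot.get_obs()["eef_pos"])[0].astype(int);print(x,y)
c=cv2.resize(im[max(y-60,0):y+60,x-60:x+60],(480,480));cv2.imwrite("pics/c3.png",np.hstack([c,cv2.resize(w,None,fx=.6,fy=.6)[:0].reshape(0,0,3) if 0 else c[:, :0]]))
E
```

```text
clock: 4.75
eef_pos: [0.5052, -0.1482, 0.2433]
tool_rot: [0.658, 0.717, 0.167, 0.16]
ft_force: [1.7, -1.0, -0.7]
grip_width: 0.0311
305 137
```

View pics/c3.png

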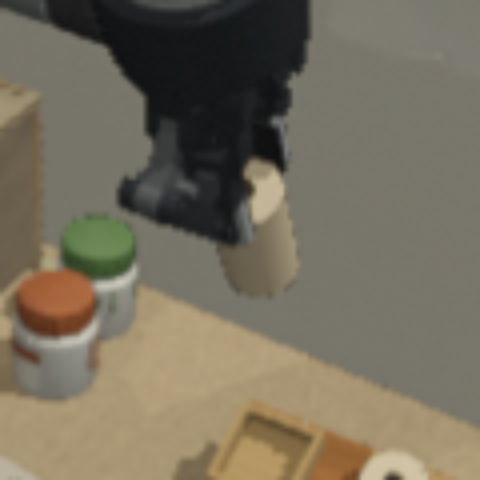

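The post is held, but it looks maybe 9 mm to one side of the TCP projection. I'll check with the wrist view.

```bash
python3 - <<'E'
from meas import *
from scipy.spatial.transform import Rotation as R
o=bot.get_obs();m=bot.camera_model("wrist");w=bot.camera("wrist");M=R.from_quat(o["tool_rot"]).as_matrix()
for z in(-.034,-.011,0,.036):
  print(z,proj(m,o["eef_pos"]+M@np.array([0,0,z])).round(0),proj(bot.camera_model("scene"),o["eef_pos"]+M@np.array([0,0,z])).round(1))
cv2.imwrite("pics/w4.png",cv2.resize(w[180:,130:390],None,fx=2.5,fy=2.5))
E
```

```text
-0.034 [[258. 246.]] [[303.6 127.3]]
-0.011 [[258. 228.]] [[305.1 134.1]]
0 [[258. 222.]] [[305.8 137.1]]
0.036 [[258. 204.]] [[308.  146.6]]
```

View pics/w4.png

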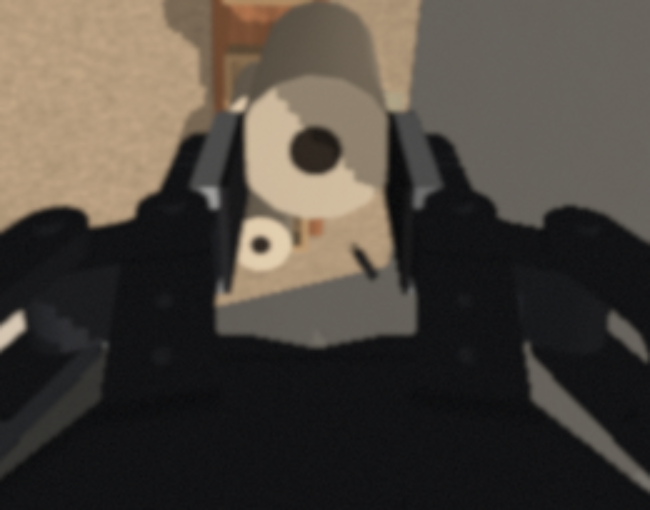

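The wrist view shows a clean diametral grasp. The hole is at about (256,240), near the tool axis column of 258, so the width reading is simply biased. I'm turning it upright above the ring and checking alignment there.

```bash
python3 -m jog '[[[-0.045,0.063,-0.02,-2,26.1,0,200],[-0.045,0.063,-0.02,-2,26.1,0,200],[-0.045,0.063,-0.02,-2,26.1,0,200],[-0.045,0.063,-0.10,-2,26.1,0,200],[-0.045,0.063,-0.10,-2,26.1,0,200],[-0.045,0.063,-0.13,-2,26.1,0,200],[-0.045,0.063,-0.13,-2,26.1,0,200],[-0.045,0.063,-0.13,-2,26.1,0,200],[-0.045,0.063,-0.13,-2,26.1,0,200]]]'
python3 - <<'E'
from meas import *
from scipy.spatial.transform import Rotation as R
o=bot.get_obs();M=R.from_quat(o["tool_rot"]).as_matrix();print(M.round(3).tolist())
m=bot.camera_model("wrist");w=bot.camera("wrist");s=bot.camera("scene");S=bot.camera_model("scene")
cv2.imwrite("pics/w5.png",w);cv2.imwrite("pics/s5.png",s)
for z in(-.034,-.027,.036,.043):
  p=o["eef_pos"]+M@np.array([0,0,z]);print(z,proj(m,p).round(1),proj(S,p).round(1))
print("mark",proj(m,[.4597,-.085,.012]),proj(S,[.4597,-.085,.012]))
a=cv2.resize(w[90:290,160:360],(500,500));b=cv2.resize(s[140:240,210:270+40],None,fx=5,fy=5)[:500,:300]
b=cv2.resize(s[155:245,225:279],(300,500));cv2.imwrite("pics/c5.png",np.hstack([a,b]))
E
```

```text
clock: 5.65
eef_pos: [0.457, -0.0837, 0.1057]
tool_rot: [0.677, 0.736, -0.001, -0.001]
ft_force: [-0.0, -0.2, -0.3]
grip_width: 0.0313
[[-0.084, 0.996, -0.003], [0.996, 0.084, 0.0], [0.0, -0.003, -1.0]]
-0.034 [[258.7 246.6]] [[262.3 177.1]]
-0.027 [[258.6 240.6]] [[262.3 179.7]]
0.036 [[257.8 204. ]] [[262.  201.6]]
0.043 [[257.8 201.1]] [[262.  203.9]]
mark [[260.36718207 186.42263506]] [[263.0278809  219.08297164]]
```

View pics/c5.png

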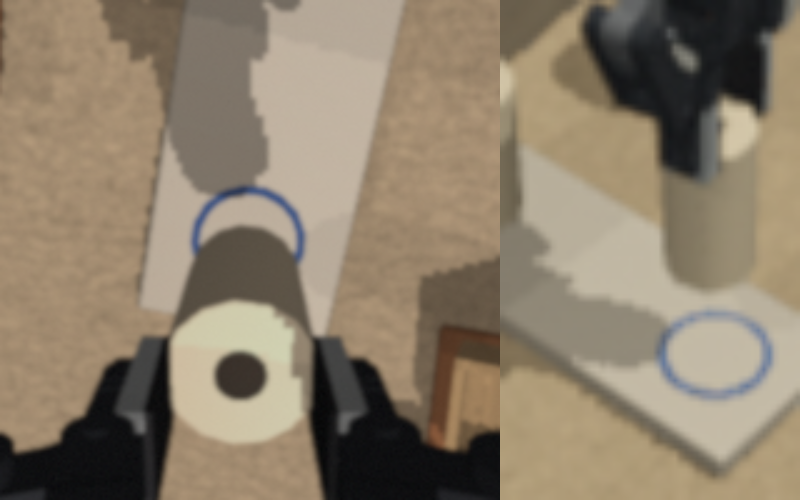

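In the composite, the post is centred on the tool axis and upright, tilted at most about 3° toward +y. The ring is at (259,186) in the wrist view and (263.5,218.7) in the scene view, which asks for a correction of about (+2,-1) mm. I'm lowering to near contact.

```bash
python3 -m jog '[[[0.002,-0.001,-0.02,0,0,0,200],[0.002,-0.001,-0.04,0,0,0,200],[0.002,-0.001,-0.046,0,0,0,200],[0.002,-0.001,-0.048,0,0,0,200],[0.002,-0.001,-0.048,0,0,0,200]]]'; python3 -m jog '[[[0,0,-0.001,0,0,0,200],[0,0,-0.002,0,0,0,200],[0,0,-0.003,0,0,0,200],[0,0,-0.003,0,0,0,200]]]';python3 -m jog '[[[0,0,-0.001,0,0,0,200],[0,0,-0.002,0,0,0,200],[0,0,-0.002,0,0,0,200]]]'
```

```text
clock: 6.17
eef_pos: [0.4593, -0.0847, 0.058]
tool_rot: [0.677, 0.736, -0.001, -0.001]
ft_force: [-0.3, 0.7, -1.2]
grip_width: 0.0314
clock: 6.5
eef_pos: [0.4591, -0.0846, 0.0544]
tool_rot: [0.677, 0.736, -0.001, -0.001]
ft_force: [-0.0, 0.4, -2.0]
grip_width: 0.0314
clock: 6.75
eef_pos: [0.4593, -0.0848, 0.0527]
tool_rot: [0.677, 0.736, -0.001, -0.001]
ft_force: [-0.6, -0.5, 4.3]
grip_width: 0.0313
```

```bash
python3 -m jog '[[[0,0,-0.001,0,0,0,200],[0,0,-0.001,0,0,0,200],[0,0,-0.001,0,0,0,200]]]'; python3 - <<'E'
from meas import *
m=bot.camera_model("wrist");w=bot.camera("wrist");s=bot.camera("scene");S=bot.camera_model("scene")
cv2.imwrite("pics/w6.png",w);cv2.imwrite("pics/s6.png",s)
p=[[.4593,-.0848,.082],[.4593,-.0848,.012]]
print(proj(m,p),proj(S,p),hole(w,(256,240),12))
a=cv2.resize(w[130:290,176:336],(500,500));b=cv2.resize(s[165:245,235:283],(300,500),interpolation=2);cv2.imwrite("pics/c6.png",np.hstack([a,b]))
E
```

```text
clock: 7.0
eef_pos: [0.4596, -0.0849, 0.0526]
tool_rot: [0.677, 0.736, -0.001, -0.0]
ft_force: [-2.9, -0.4, 10.7]
grip_width: 0.0314
[[257.9267779  242.39614551]
 [257.45332582 201.87745618]] [[263.14976403 197.04960454]
 [262.85151021 219.1560413 ]] [255.80625602 239.98214994]
```

View pics/c6.png

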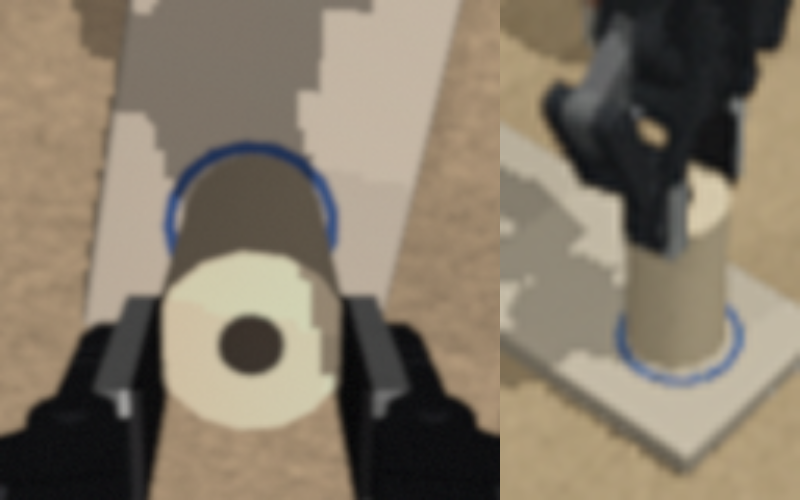

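The composite shows the post inside the ring but about 1.5 mm too far toward +y (wrist gap of about 2.8 mm at the top, where about 5 is expected; the scene view agrees). I'm nudging it.

```bash
python3 -m jog '[[[0,0,0.004,0,0,0,200],[0.0005,-0.0015,0.004,0,0,0,200],[0.0005,-0.0015,0.002,0,0,0,200],[0.0005,-0.0015,0.001,0,0,0,200],[0.0005,-0.0015,0,0,0,0,200],[0.0005,-0.0015,0,0,0,0,200]]]'; python3 -m jog '[[[0,0,0,0,0,0,150],[0,0,0,0,0,0,120],[0,0,0,0,0,0,60],[0,0,0,0,0,0,0],[0,0,0,0,0,0,0],[0,0,0,0,0,0,0],[0,0,0,0,0,0,0],[0,0,0,0,0,0,0]]]'
```

```text
clock: 7.6
eef_pos: [0.4603, -0.0866, 0.0526]
tool_rot: [0.677, 0.736, -0.001, 0.0]
ft_force: [-3.5, -0.7, 12.4]
grip_width: 0.0312
clock: 8.27
eef_pos: [0.4592, -0.086, 0.0509]
tool_rot: [0.677, 0.736, -0.001, -0.001]
ft_force: [-0.2, -0.5, -0.3]
grip_width: 0.0854
```

```bash
python3 -m jog '[[[0,0,0.02,0,0,0,0],[0,0,0.06,0,0,0,0],[0,0,0.1,0,0,0,0],[0,-0.02,0.14,0,0,0,0],[-0.01,-0.06,0.18,0,0,0,0],[-0.02,-0.1,0.2,0,0,0,0],[-0.02,-0.1,0.2,0,0,0,0],[-0.02,-0.1,0.2,0,0,0,0],[-0.02,-0.1,0.2,0,0,0,0]]]'
python3 - <<'E'
from meas import *
W=bot.camera_model("wrist");w=bot.camera("wrist");s=bot.camera("scene");S=bot.camera_model("scene")
cv2.imwrite("pics/w7.png",w);cv2.imwrite("pics/s7.png",s);np.savez("w7.npz",**W)
T=[]
for P in([.472,.0434,.082],[.4597,-.0863,.082]):
    h=hole(s,proj(S,P)[0].round(),6);hw=proj(W,P)[0];print(hw)
    hw=hole(w,hw.round(),7);T.append([onz(S,h,.082)[0],onz(W,hw,.082)[0]])
T=np.array(T);print(T.round(4));v=T[0]-T[1];print("dist",np.linalg.norm(v,axis=1),"yaw",np.degrees(np.arctan2(-v[:,0],v[:,1])))
r=ring(w,(*(proj(W,[.4597,-.0863,.012])[0]-22).astype(int),*(proj(W,[.4597,-.0863,.012])[0]+22).astype(int)));print("ring",onz(W,r,.012))
x,y=proj(W,[.4597,-.03,.08])[0].astype(int)
for t in(9,15,22):print("slab",rect(w,tuple(proj(W,[.467,-.02,.012])[0].astype(int).tolist()),.012,W,t),"shelf",rect(w,tuple(proj(W,[.395,-.29,.014])[0].astype(int).tolist()),.014,W,t))
cv2.imwrite("pics/c7.png",np.hstack([cv2.resize(w[max(y-90,0):,:][:250,x-120:x+120],(480,500)),cv2.resize(s[150:245,205:265+5+10],(320,500))]))
E
```

```text
clock: 9.02
eef_pos: [0.4394, -0.1869, 0.2516]
tool_rot: [0.677, 0.736, -0.001, -0.001]
ft_force: [0.4, 0.2, -1.0]
grip_width: 0.0854
[306.63795794 -41.80366322]
[281.88864936  86.72628148]
[[[ 0.4748  0.0452  0.082 ]
  [ 0.4724  0.0436  0.082 ]]

 [[ 0.4632 -0.0841  0.082 ]
  [ 0.4594 -0.085   0.082 ]]]
dist [0.12981038 0.12930584] yaw [-5.09642007 -5.76418822]
ring [[ 0.45683201 -0.08576583  0.012     ]]
slab [466.1  -2.5  70.3  81.3  88.9] shelf [ 395.1 -308.3   50.6  173.    16. ]
slab [462.5 -42.7  77.8 157.7  -5.8] shelf [ 394.8 -308.2   52.1  174.    16.1]
slab [462.5 -43.2  79.1 159.   -5.6] shelf [ 394.9 -308.4   53.4  175.5   16. ]
```

View pics/c7.png

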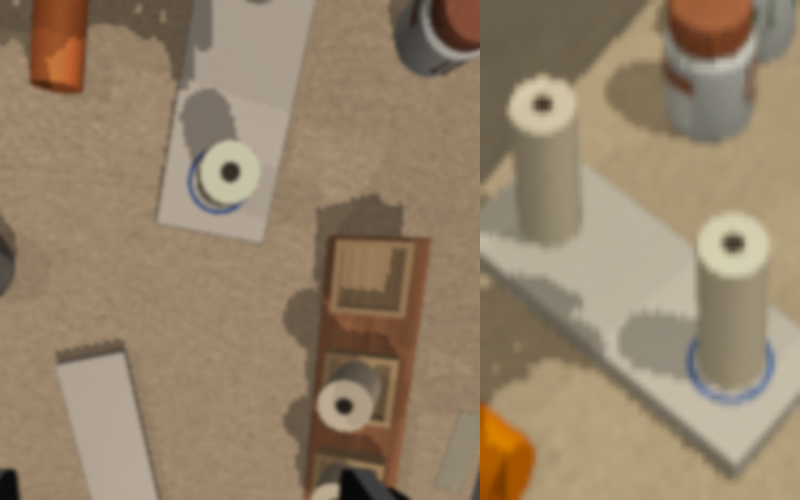

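In the composite, both posts stand upright and the new one is centred in the ring (scene hole distance 129.8 mm; the wrist seat reading was out of frame and ignored). On to the shelf, at about (0.395,-0.309), yaw 16°.

```bash
python3 -m jog '[[[-0.0445,-0.122,-0.1,0,0,11,0],[-0.0445,-0.122,-0.1,0,0,11,0],[-0.0445,-0.122,-0.1,0,0,11,0],[-0.0445,-0.122,-0.15,0,0,11,0],[-0.0445,-0.122,-0.19,0,0,11,0],[-0.0445,-0.122,-0.22,0,0,11,0],[-0.0445,-0.122,-0.23,0,0,11,0],[-0.0445,-0.122,-0.237,0,0,11,0],[-0.0445,-0.122,-0.237,0,0,11,0],[-0.0445,-0.122,-0.237,0,0,11,0]]]'
```

```text
clock: 9.95
eef_pos: [0.3953, -0.3073, 0.0144]
tool_rot: [0.602, 0.798, -0.001, -0.001]
ft_force: [-0.2, -0.8, 0.9]
grip_width: 0.0852
```

```bash
python3 -m jog '[[[0,0,0,0,0,0,150],[0,0,0,0,0,0,150],[0,0,0,0,0,0,180],[0,0,0,0,0,0,180],[0,0,0,0,0,0,180],[0,0,0,0,0,0,180],[0,0,0,0,0,0,180]]]' && python3 -m jog '[[[0,0,0.01,0,0,0,180],[0,0,0.03,0,0,0,180],[0,0,0.06,0,0,0,180],[0,0,0.1,0,0,0,180],[0,0,0.14,0,0,0,180],[0,0,0.17,0,0,0,180],[0,0,0.17,0,0,0,180],[0,0,0.17,0,0,0,180]]]'
```

```text
clock: 10.53
eef_pos: [0.3948, -0.3081, 0.0143]
tool_rot: [0.603, 0.798, -0.001, -0.001]
ft_force: [0.0, 0.2, 0.2]
grip_width: 0.0254
clock: 11.2
eef_pos: [0.396, -0.3091, 0.187]
tool_rot: [0.603, 0.798, -0.001, 0.002]
ft_force: [-0.1, 0.3, -0.7]
grip_width: 0.0251
```

Reading 25 mm with no weight means the jaws closed above the shelf, since open tips stand farther back. I'll check the shelf hasn't moved and retry lower.

```bash
python3 -m jog '[[[0,0,0,0,0,0,0],[0,0,0,0,0,0,0],[0,0,0,0,0,0,0],[0,0,0,0,0,0,0],[0,0,0,0,0,0,0],[0,0,0,0,0,0,0]]]'
python3 - <<'E'
from meas import *
W=bot.camera_model("wrist");w=bot.camera("wrist");s=bot.camera("scene");S=bot.camera_model("scene")
cv2.imwrite("pics/w8.png",w);cv2.imwrite("pics/s8.png",s)
for t in(9,15,22):print(rect(s,(350,297),.014,S,t),rect(s,(320,282),.014,S,t),rect(w,tuple(proj(W,[.375,-.25,.014])[0].astype(int).tolist()),.014,W,t))
E
```

```text
clock: 11.7
eef_pos: [0.3945, -0.3078, 0.1833]
tool_rot: [0.603, 0.798, -0.001, -0.002]
ft_force: [0.0, 0.8, 0.3]
grip_width: 0.0855
[ 397.8 -307.9   51.9  175.3   15.8] [ 398.  -308.    51.4  174.9   15.8] [ 395.1 -308.3   51.5  174.5   15.9]
[ 398.2 -308.2   53.3  176.7   15.9] [ 397.9 -307.8   52.8  175.8   15.8] [ 395.1 -308.4   53.2  174.6   15.9]
[ 398.2 -308.1   54.4  177.8   15.9] [ 398.3 -308.1   54.3  177.4   15.9] [ 395.2 -309.1   53.7  176.    15.9]
```

```bash
python3 -m jog '[[[0,0,-0.04,0,0,0,0],[0,0,-0.08,0,0,0,0],[0,0,-0.12,0,0,0,0],[0,0,-0.15,0,0,0,0],[0,0,-0.165,0,0,0,0],[0,0,-0.173,0,0,0,0],[0,0,-0.178,0,0,0,0],[0,0,-0.179,0,0,0,0],[0,0,-0.179,0,0,0,40],[0,0,-0.179,0,0,0,50]]]' && python3 -m jog '[[[0,0,0,0,0,0,70],[0,0,0,0,0,0,80],[0,0,0,0,0,0,90],[0,0,0,0,0,0,110],[0,0,0,0,0,0,110],[0,0,0,0,0,0,110]]]'
```

```text
clock: 12.63
eef_pos: [0.3959, -0.3089, 0.0064]
tool_rot: [0.603, 0.798, -0.001, 0.0]
ft_force: [-0.4, -0.5, -0.1]
grip_width: 0.069
clock: 13.13
eef_pos: [0.3948, -0.3081, 0.0051]
tool_rot: [0.603, 0.798, -0.001, -0.001]
ft_force: [0.5, -0.5, -0.3]
grip_width: 0.0488
```

```bash
python3 -m jog '[[[0,0,0,0,0,0,125],[0,0,0,0,0,0,125],[0,0,0,0,0,0,125]]]'
```

```text
clock: 13.38
eef_pos: [0.3947, -0.308, 0.0049]
tool_rot: [0.603, 0.798, -0.001, -0.001]
ft_force: [0.2, 0.1, 0.3]
grip_width: 0.0437
```

That's unexpected: there is still no block at 43.7 mm. I'll use my last viewable picture on a composite here.

```bash
python3 - <<'E'
from meas import *
w=bot.camera("wrist");s=bot.camera("scene");d=bot.camera("side");cv2.imwrite("pics/s9.png",s);cv2.imwrite("pics/w9.png",w)
S=bot.camera_model("scene");D=bot.camera_model("side");e=bot.get_obs()["eef_pos"]
print(proj(S,e),proj(D,e))
x,y=proj(D,e)[0].astype(int);x=min(max(x,50),462)
a=cv2.resize(s[240:330,270:404],(400,270));c=cv2.resize(w[150:350,130:390],(400,310));b=cv2.resize(s[90:330,230:430],(400,300))
g=cv2.resize(d[y-45:y+45,x-50:x+50],(400,280))
cv2.imwrite("pics/c9.png",np.hstack([np.vstack([a,c])[:580],np.vstack([b,g])[:580]]))
E
```

```text
[[340.38565749 292.86788902]] [[347.56134558 193.21351185]]
```

View pics/c9.png

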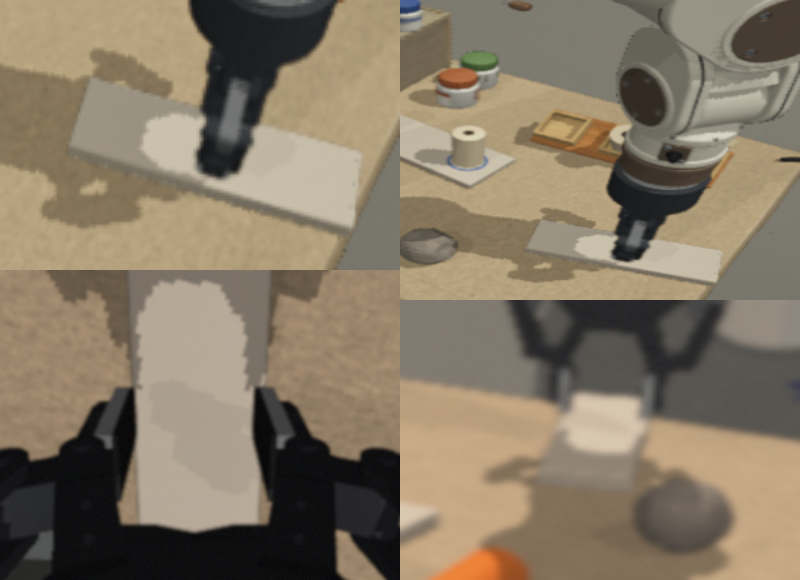

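The composite shows the near fingertip (scene about (344,299)) over the shelf's top face, so the tips hover above it. I'll work out their real height from that pixel.

```bash
python3 - <<'E'
from meas import *
S=bot.camera_model("scene");print(bot.tip_extent)
for k in(.022,.03,.036):
  for z in(.005,.010,.015,.02,.025):print(k,z,proj(S,[.3947-k*.961+.002,-.308-k*.276+.001,z]).round(1))
E
python3 -m jog '[[[0,0,0.002,0,0,0,0],[0,0,0.002,0,0,0,0],[0,0,0.002,0,0,0,0],[0,0,0.002,0,0,0,0],[0,0,0.002,0,0,0,0],[0,0,-0.003,0,0,0,0],[0,0,-0.003,0,0,0,0]]]'
```

```text
0.008
0.022 0.005 [[338.2 301.6]]
0.022 0.01 [[338.6 300.3]]
0.022 0.015 [[339. 299.]]
0.022 0.02 [[339.5 297.6]]
0.022 0.025 [[339.9 296.2]]
0.03 0.005 [[337.4 305.3]]
0.03 0.01 [[337.8 304. ]]
0.03 0.015 [[338.2 302.6]]
0.03 0.02 [[338.7 301.3]]
0.03 0.025 [[339.1 299.9]]
0.036 0.005 [[336.8 308.1]]
0.036 0.01 [[337.2 306.8]]
0.036 0.015 [[337.6 305.4]]
0.036 0.02 [[338.  304.1]]
0.036 0.025 [[338.5 302.7]]
clock: 14.12
eef_pos: [0.3943, -0.3077, 0.0012]
tool_rot: [0.603, 0.798, -0.001, -0.002]
ft_force: [0.3, -0.6, -0.4]
grip_width: 0.0856
```

```bash
python3 -m jog '[[[0,0,-0.002,0,0,0,0],[0,0,-0.004,0,0,0,0],[0,0,-0.004,0,0,0,0]]]';python3 -m jog '[[[0,0,-0.002,0,0,0,0],[0,0,-0.004,0,0,0,0],[0,0,-0.004,0,0,0,0]]]'
```

```text
clock: 14.37
eef_pos: [0.3944, -0.3078, -0.0025]
tool_rot: [0.603, 0.798, -0.001, -0.002]
ft_force: [0.6, 0.3, -0.9]
grip_width: 0.0856
clock: 14.62
eef_pos: [0.3945, -0.3078, -0.0064]
tool_rot: [0.603, 0.798, -0.001, -0.001]
ft_force: [0.5, -0.2, 0.8]
grip_width: 0.0854
```

```bash
python3 -m jog '[[[0,0,0,0,0,0,60],[0,0,0,0,0,0,60],[0,0,0,0,0,0,60]]]';python3 -m jog '[[[0,0,0,0,0,0,85],[0,0,0,0,0,0,85],[0,0,0,0,0,0,120],[0,0,0,0,0,0,120],[0,0,0,0,0,0,120]]]'
```

```text
clock: 14.87
eef_pos: [0.3948, -0.3081, -0.0059]
tool_rot: [0.603, 0.798, -0.001, -0.001]
ft_force: [-0.1, 0.7, 1.2]
grip_width: 0.0651
clock: 15.28
eef_pos: [0.3947, -0.308, -0.006]
tool_rot: [0.603, 0.798, -0.001, -0.001]
ft_force: [0.3, 0.4, -0.2]
grip_width: 0.0451
```

Still no block. The real tips are evidently about 20 mm behind the reported TCP, which matches the shallow overlap on the post in the earlier view. I'll open to 65 mm and feel for the table.

```bash
python3 -m jog '[[[0,0,0.002,0,0,0,55],[0,0,0.002,0,0,0,55],[0,0,0.002,0,0,0,55],[0,0,0.002,0,0,0,55],[0,0,-0.003,0,0,0,55],[0,0,-0.003,0,0,0,55]]]';python3 -m jog '[[[0,0,-0.0015,0,0,0,55],[0,0,-0.003,0,0,0,55],[0,0,-0.003,0,0,0,55]]]';python3 -m jog '[[[0,0,-0.0015,0,0,0,55],[0,0,-0.003,0,0,0,55],[0,0,-0.003,0,0,0,55]]]'
```

```text
clock: 15.78
eef_pos: [0.3943, -0.3077, -0.0098]
tool_rot: [0.603, 0.798, -0.001, -0.002]
ft_force: [-0.2, -0.6, 0.0]
grip_width: 0.0669
clock: 16.03
eef_pos: [0.3945, -0.3078, -0.0124]
tool_rot: [0.603, 0.798, -0.001, -0.002]
ft_force: [-0.1, 0.8, 0.7]
grip_width: 0.0671
clock: 16.28
eef_pos: [0.3946, -0.3079, -0.0153]
tool_rot: [0.603, 0.798, -0.001, -0.001]
ft_force: [-0.1, -0.3, -0.8]
grip_width: 0.0669
```

```bash
python3 -m jog '[[[0,0,0,0,0,0,85],[0,0,0,0,0,0,105],[0,0,0,0,0,0,120],[0,0,0,0,0,0,120],[0,0,0,0,0,0,120]]]'
```

```text
clock: 16.7
eef_pos: [0.3956, -0.308, -0.014]
tool_rot: [0.603, 0.798, -0.001, -0.0]
ft_force: [0.3, 2.1, 7.3]
grip_width: 0.0522
```

It's blocked at 52 mm, consistent with the 56 mm shelf minus the same bias as before. Lifting.

```bash
python3 -m jog '[[[0,0,0,0,0,0,180],[0,0,0.005,0,0,0,180],[0,0,0.015,0,0,0,180],[0,0,0.03,0,0,0,180],[0,0,0.06,0,0,0,180],[0,0,0.1,0,0,0,180],[0,0,0.15,0,0,0,180],[0,0,0.18,0,0,0,180],[0,0,0.18,0,0,0,180],[0,0,0.18,0,0,0,180]]]'
python3 - <<'E'
from meas import *
W=bot.camera_model("wrist");w=bot.camera("wrist");s=bot.camera("scene");S=bot.camera_model("scene");D=bot.camera_model("side");d=bot.camera("side")
for n,i in(("w10",w),("s10",s),("d10",d)):cv2.imwrite(f"pics/{n}.png",i)
np.savez("w10.npz",**W);e=bot.get_obs()["eef_pos"];print(e)
# candidate shelf top heights: project points ahead on shelf & report rect fits
for zt in(.19,.2,.195):
    p=tuple(proj(W,[e[0]-.015,e[1]+.06,zt])[0].astype(int).tolist());
    for t in(12,20):print(zt,p,rect(w,p,zt,W,t))
E
```

```text
clock: 17.53
eef_pos: [0.3962, -0.3093, 0.1681]
tool_rot: [0.603, 0.798, -0.001, 0.002]
ft_force: [-0.4, 0.5, -4.6]
grip_width: 0.0521
[ 0.39333894 -0.30704226  0.16327053]
0.19 (258, 123) [ 381.4 -262.2   57.8   81.8   15.9]
0.19 (258, 123) [ 2.899e+02 -3.763e+02  8.720e+01  1.393e+02 -3.000e-01]
0.2 (258, 124) [ 380.9 -260.8   53.7   76.1   15.9]
0.2 (258, 124) [ 2.959e+02 -3.668e+02  8.110e+01  1.295e+02 -3.000e-01]
0.195 (258, 124) [ 381.1 -261.5   55.8   79.    15.9]
0.195 (258, 124) [ 2.929e+02 -3.715e+02  8.410e+01  1.344e+02 -3.000e-01]
```

The shelf is held, with wrist weight showing and a 57.8 mm apparent width at its implied height. I'm carrying it over the posts, high and turned -21.6°.

```bash
python3 -m jog '[[[0.005,0.025,0,0,0,-3,180],[0.012,0.055,0,0,0,-6,180],[0.021,0.09,0,0,0,-9,180],[0.03,0.125,0,0,0,-12,180],[0.039,0.16,0,0,0,-15,180],[0.048,0.195,0,0,0,-18,180],[0.057,0.23,0,0,0,-20,180],[0.064,0.26,0,0,0,-21.6,180],[0.069,0.28,0,0,0,-21.6,180],[0.071,0.288,0,0,0,-21.6,180]]]'
python3 -m jog '[[[0,0,-0.015,0,0,0,180],[0,0,-0.03,0,0,0,180],[0,0,-0.04,0,0,0,180],[0,0,-0.04,0,0,0,180],[0,0,-0.04,0,0,0,180],[0,0,-0.04,0,0,0,180]]]'
python3 - <<'E'
from meas import *
W=bot.camera_model("wrist");w=bot.camera("wrist");s=bot.camera("scene");S=bot.camera_model("scene")
cv2.imwrite("pics/w11.png",w);cv2.imwrite("pics/s11.png",s);np.savez("w11.npz",**W);e=bot.get_obs()["eef_pos"];print(e)
zt=e[2]+.028
p=tuple(proj(W,[e[0]+.006,e[1]+.06,zt])[0].astype(int).tolist());print(p)
for t in(5,8,12,16):print(rect(w,p,zt,W,t))
for k in(-.055,.06):
  p=tuple(proj(S,[e[0]+k*.0976,e[1]+k,zt])[0].astype(int).tolist());print(p,s[p[1],p[0]])
  for t in(8,12,16,22):print(rect(s,p,zt,S,t))
E
```

```text
clock: 18.52
eef_pos: [0.4645, -0.0172, 0.1627]
tool_rot: [0.74, 0.672, -0.002, -0.003]
ft_force: [-0.1, -0.5, -2.9]
grip_width: 0.0521
clock: 19.02
eef_pos: [0.4655, -0.0205, 0.1248]
tool_rot: [0.742, 0.671, -0.001, -0.002]
ft_force: [-0.6, 0.8, -2.8]
grip_width: 0.0518
[ 0.46614062 -0.0204033   0.12550632]
(259, 131)
[469.1  21.4  52.9  90.6  -5.9]
[469.1  21.3  53.3  91.7  -5.9]
[468.7  20.7  54.5  93.7  -6.7]
[468.6  20.8  54.6  94.6  -5.6]
(259, 169) [164 183 193]
[460.7 -69.6  46.4  78.2  -6.1]
[463.9 -57.5  51.3 104.2  -6. ]
[463.7 -57.3  51.8 105.2  -6. ]
[464.1 -56.9  53.6 107.4  -5.7]
(218, 145) [28 26 24]
[571.1  58.3 110.8 289.  -53.6]
[571.8  59.  111.3 297.1 -53.7]
[570.9  59.5 112.6 296.7 -54.3]
[574.   61.5 119.1 310.2 -54.3]
```

Shelf centre by wrist is (464.5,-21.5) and by scene (467.5,-20.6), against slab mid (465,-21) and about (468,-20) in the same cameras' frames, with yaw about -5.7°. It's aligned, so I'm lowering.

```bash
python3 -m jog '[[[0,0,-0.015,0,0,0,180],[0,0,-0.03,0,0,0,180],[0,0,-0.042,0,0,0,180],[0,0,-0.048,0,0,0,180],[0,0,-0.051,0,0,0,180],[0,0,-0.051,0,0,0,180],[0,0,-0.051,0,0,0,180]]]';python3 -m jog '[[[0,0,-0.001,0,0,0,180],[0,0,-0.002,0,0,0,180],[0,0,-0.003,0,0,0,180],[0,0,-0.003,0,0,0,180]]]'; python3 -m jog '[[[0,0,-0.0005,0,0,0,180],[0,0,-0.001,0,0,0,180],[0,0,-0.0015,0,0,0,180],[0,0,-0.0015,0,0,0,180]]]'
```

```text
clock: 19.7
eef_pos: [0.4663, -0.0201, 0.0747]
tool_rot: [0.742, 0.671, -0.001, -0.001]
ft_force: [0.1, 0.3, -3.8]
grip_width: 0.0518
clock: 20.03
eef_pos: [0.4658, -0.02, 0.0711]
tool_rot: [0.742, 0.671, -0.001, -0.001]
ft_force: [-0.0, -0.1, -2.4]
grip_width: 0.0522
clock: 20.37
eef_pos: [0.4656, -0.02, 0.0694]
tool_rot: [0.742, 0.671, -0.001, -0.001]
ft_force: [-1.0, -0.2, -3.2]
grip_width: 0.0519
```

```bash
python3 -m jog '[[[0,0,-0.0005,0,0,0,180],[0,0,-0.001,0,0,0,180],[0,0,-0.001,0,0,0,180]]]';python3 -m jog '[[[0,0,-0.0005,0,0,0,180],[0,0,-0.001,0,0,0,180],[0,0,-0.001,0,0,0,180]]]'
```

```text
clock: 20.62
eef_pos: [0.4656, -0.02, 0.0684]
tool_rot: [0.742, 0.671, -0.001, -0.001]
ft_force: [-0.2, 0.0, -3.6]
grip_width: 0.0524
clock: 20.87
eef_pos: [0.4659, -0.0201, 0.0682]
tool_rot: [0.742, 0.671, -0.001, -0.001]
ft_force: [-2.3, -0.2, 4.4]
grip_width: 0.0521
```

Contact at z = 0.0682, expected 0.068. Easing off slightly and releasing.

```bash
python3 -m jog '[[[0,0,0.0005,0,0,0,180],[0,0,0.0005,0,0,0,180],[0,0,0.0005,0,0,0,90],[0,0,0.0005,0,0,0,60],[0,0,0.0005,0,0,0,30],[0,0,0.0005,0,0,0,0],[0,0,0.0005,0,0,0,0],[0,0,0.0005,0,0,0,0]]]' && python3 -m jog '[[[0,0,0.005,0,0,0,0],[0,0,0.02,0,0,0,0],[0,0,0.05,0,0,0,0],[0,0,0.09,0,0,0,0],[0,0,0.13,0,0,0,0],[0,0,0.17,0,0,0,0],[0,-0.03,0.2,0,0,0,0],[0,-0.05,0.21,0,0,0,0],[0,-0.05,0.21,0,0,0,0],[0,-0.05,0.21,0,0,0,0]]]'
python3 - <<'E'
from meas import *
W=bot.camera_model("wrist");w=bot.camera("wrist");s=bot.camera("scene");S=bot.camera_model("scene")
cv2.imwrite("pics/w12.png",w);cv2.imwrite("pics/s12.png",s)
for I,M,n in((w,W,"wrist"),(s,S,"scene")):
    p=tuple(proj(M,[.4665,-.01,.096])[0].round().astype(int).tolist())
    for t in(6,9,12,16):print(n,p,rect(I,p,.096,M,t))
for n,q in(("M",[.5499,-.2223,.085]),("R",[.5603,-.3018,.074])):print(n,hole(s,proj(S,q)[0].round()))
E
```

```text
clock: 21.53
eef_pos: [0.4659, -0.0201, 0.0681]
tool_rot: [0.742, 0.671, -0.001, -0.001]
ft_force: [0.3, 0.7, -0.3]
grip_width: 0.0852
clock: 22.37
eef_pos: [0.4661, -0.0707, 0.279]
tool_rot: [0.742, 0.67, -0.0, -0.001]
ft_force: [0.5, -0.4, -0.3]
grip_width: 0.0854
wrist (253, 120) [460.8 -55.2  49.3 104.7  -7. ]
wrist (253, 120) [462.3 -47.9  52.  119.1  -5.8]
wrist (253, 120) [466.2 -20.5  54.2 176.   -7.7]
wrist (253, 120) [466.8 -21.3  58.8 176.   -5.6]
scene (236, 176) [464.  -54.   49.5 109.   -6.1]
scene (236, 176) [466.8 -28.6  50.2 160.6  -6.1]
scene (236, 176) [467.4 -21.5  51.5 175.2  -5.9]
scene (236, 176) [467.8 -21.8  52.4 175.8  -6.1]
M [342.76517755 197.17640321]
R [379.39481865 213.86839378]
```

The shelf sits at (466–468, -21.5) with yaw -5.6 to -6°, centred on the slab, and rack posts M and R haven't moved. I'll do a quick check on the jars and spare post and on levelness (end heights by triangulating corners), then hand in.

```bash
python3 - <<'E'
from meas import *
W=bot.camera_model("wrist");w=bot.camera("wrist");s=bot.camera("scene");S=bot.camera_model("scene");a=cv2.imread("pics/scene0.png")
for n,(x0,y0,x1,y1) in dict(jars=(247,130,282,178),spare=(138,155,168,192)).items():print(n,cv2.absdiff(a,s)[y0:y1,x0:x1].mean())
def corners(im,M,t=16):
    p=tuple(proj(M,[.4665,-.01,.096])[0].round().astype(int).tolist());m=np.zeros((386,514),np.uint8)
    cv2.floodFill(cv2.GaussianBlur(im,(3,3),0),m,p,0,(t,)*3,(t,)*3,cv2.FLOODFILL_FIXED_RANGE|cv2.FLOODFILL_MASK_ONLY|(255<<8))
    m=cv2.morphologyEx(m[1:-1,1:-1],cv2.MORPH_OPEN,np.ones((3,3)));c=max(cv2.findContours(m,0,2)[0],key=cv2.contourArea)[:,0]
    P=onz(M,c,.096)[:,:2];u=np.array([.0976,.995]);v=np.array([.995,-.0976]);q=P-[.4665,-.0215]
    return [c[np.argmax(q@u*i+q@v*j)] for i in(1,-1) for j in(1,-1)]
for A,B in zip(corners(s,S,12),corners(w,W,12)):print(A,B,tri((S,A),(W,B)).round(4))
bot.job_done();print(bot.get_obs()["clock"])
E
```

```text
jars 4.148015873015873
spare 14.208408408408408
[218 157] [279  57] [0.5009 0.0639 0.0915]
[213 169] [255  55] [0.4763 0.0681 0.0708]
[278 190] [272 195] [ 0.4801 -0.108   0.0991]
[266 203] [235 195] [ 0.4329 -0.1059  0.0987]
the job is handed in; nothing more can be done
the job is handed in; nothing more can be done
```

I stood the tall (70 mm) post from the left rack cell upright in the blue ring, laid the shelf across the two posts, and handed the job in. The job clock was about 22.5 s at that point. I matched heights by triangulating the post tops: the seat post and the left rack post both came out as 70 mm.

**Checks that agreed**
- **New post:** it was centred in the ring by eye, and the post tops are 129.8 mm apart in the scene camera (130 mm wanted).
- **Shelf position:** its centre is at about (466–468, -21.5) mm, against a slab middle of about (465–468, -21) mm. Its yaw is -5.6 to -6.1°, and the slab's is about -5.6°.
- **Shelf height:** it touched down at the expected height, and I pressed it with under about 8 N before releasing.
- **Rack posts:** the medium and short posts did not move.
- **Jars:** their part of the scene picture changed little.

**Checks that disagreed or failed**
- **Levelness:** the final corner test did not settle it. Two corners gave 99 mm and the other two gave 92 and 71 mm, where 96 mm was expected. The two views probably did not pick the same corner at the chest end, where the seat post and chest are. Levelness therefore rests on the equal post heights, the touchdown height and the apparent size.
- **Spare post:** its patch of the picture changed moderately. I never moved the arm near it on purpose; the arm's shadow is the likely cause, but I did not confirm that.
- **Shelf grasp:** I closed on it three times and missed each time, because the fingertips sit well behind where I expected. The shelf had not moved after the first miss; I did not re-measure it after the other two.
- **Gripper width:** readings ran about 4–5 mm low throughout.

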